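# Click open the dial padlock and hold it up

## Task

Open the combination padlock that lies in the bench cradle: turn its dial, feeling the notches click, until its pointer line clicks in at the index line on the lock, then pull the shackle fully out. Lift the open lock out of the cradle and finish while still holding it up, level and dial up, about 15 cm above the bench. Leave the other things where they lie.

Things in the scene. Friction and masses are not known exactly. Their poses are not given: they have to be found in the camera images.
- lock_center (a point): Centre of the loose padlock's body, a plain steel block 64 (x) x 54 (y) x 26 (z) mm, about 0.4 kg in all, lying flat in the cradle with its dial up, underside 14 mm above the bench. Axes: x to the shackle, z up. Its long sides (y = +-27 mm) are free for fingers within 24 mm of the middle, right down to the bench; beyond that stand corner posts.
- dial_grip (a point): Middle of the black grip bar on the dial: 36 mm long (this point's x), 12 mm wide (y), 18 mm tall, on a disc of 43 mm diameter whose top is 9 mm below this point. It turns with the dial; +x is the end with the white pointer line. The dial's upright axis runs through this point and the lock's middle; this point is 26 mm above lock_center.
- dial (a joint): Dial angle in rad, counter-clockwise from above positive; 0: the pointer line meets the black index line on the lock body, towards the shackle. Starts between -1.6 and -0.5, so turn it counter-clockwise. 12 notches a turn (every 0.524 rad) click with about 0.1 N m; let go, it settles in the nearest notch. Only the notch at 0 (within 0.12) frees the shackle.
- shackle_bow (a point): Middle of the straight cross bar of the U-shaped steel shackle, 8 mm round, running along this point's y; x is the way it pulls out. Shut, its axis is 56 mm beyond the body's end face, 27 mm above the bench with free bench below. The U is 34 mm wide inside; a cradle tab stands in it against the body, which leaves 44 mm (x) beside the bar for a finger.
- shackle (a joint): How far the shackle is pulled out, in m: 0 shut, 0.020 fully out. It slides straight along the lock's x against about 1.5 N of friction and stays where it is left; with the dial off its mark it has about 1.5 mm of play.
- lock: The padlock itself; origin at the centre of the underside of its body, axes as at lock_center.
- cradle: Dark steel cradle fixed to the bench; holds the lock between four corner posts (26 mm above the bench), a back stop (30 mm) and a tab between the shackle legs (34 mm) with 1.5 mm of play; the lock lifts straight up out of it. Origin on the bench under the lock's middle, x to the shackle; reaches 66 mm to -x, 40 mm to +x, 35 mm to each side.
- marker_mid (a point): Bystander: felt marker pen, 117 mm long, 12 mm thick, lying beside the cradle. This point is 8 mm above its underside, at its middle.
- hex_key_0_mid (a point): Bystander: small black L-shaped hex key, 84 x 30 mm, 6 mm thick, near the cradle. This point is 8 mm above its underside, at its middle.
- coupon_0_mid (a point): Bystander: plain aluminium block, 30 x 45 x 16 mm, near the cradle. This point is 8 mm above its underside, at its middle.
- brass_hammer_mid (a point): Bystander: small brass-headed hammer with wooden handle, 212 mm long, 25 mm high, to the right. This point is 8 mm above its underside, at its middle.
- stone_5_mid (a point): Bystander: pale flat sharpening stone, 70 x 16 x 9 mm, to the left behind. This point is 8 mm above its underside, at its middle.
- ejector_pin_0_mid (a point): Bystander: thin steel pin with a head, 115 mm long, 10 mm thick, to the left. This point is 8 mm above its underside, at its middle.

How it is judged:
By the outcome, as a careful person would: the job done as asked, in the order asked, and still so for the second after the job is handed in, while the arm keeps its last pose, push and grip.
It also fails if it takes over 61 s, if anything falls off the work surface, if the arm or the gripper's body presses on something with over 40 N, if the wrist force passes 120 N, or if a joint passes its speed limit or range.

## Robot

A 7-joint arm with a two-finger parallel gripper is mounted at the origin on a cart in front of the work surface, level with it; the furniture and walls round the work are solid. World frame = base frame: x ahead of the robot, y to its left, z up, the work surface at z = 0. Lengths are in m, angles in rad, forces in N, time in s.
With the tool pointing down it reaches from about 0.35 to 0.9 m from the base axis. Payload 8.1 kg.
Tool frame: the origin (TCP) lies at the very end of the fingers, on their centre line; the grasp point (between the pads) lies 19 mm behind it; z points along the fingers, y is the line along which they close (so a half turn about z gives the same grasp; the last joint's range is limited). The gripper opens to 92 mm and grips with 3 to 60 N. Pads are 19 mm wide; open, the fingers measure 130 mm over their backs; the gripper's body (75 mm by 190 mm) begins 47 mm behind the grasp point.
Start: joints at [1.133, 0.434, 0.025, 1.573, -0.012, 1.134, -0.075], TCP at [0.205, -0.59, 0.201] pointing down, gripper open.
Joint ranges: [-2.62, 2.62], [-0.44, 2.09], [-1.27, 1.32], [0.08, 2.57], [-1.32, 4.46], [0.12, 2], [-2.74, 2.74]. Speed limits (rad/s): [2.22, 2.22, 3.01, 3.01, 3.14, 3.14, 3.14].

## Interface

Orientations are given as a 3x3 rotation matrix whose columns are the frame's x, y, z axes.
In Python, from plant import sensors, viewer, bot, models gives the robot as it stands.
- The arm moves only by the tool apply_moves, never from a script. Its argument "deltas" is a list of rows, each an object of numbers: "tx", "ty", "tz": the shift along the tool's x, y, z in cm; "rx", "ry", "rz": the turn, a rotation vector about the tool's x, y, z in rad; "jaw": the gripper command: -1 is fully open, 1 is shut, values between are in proportion. A call has exactly 10 rows; each row is the pose to reach, as a shift and turn from the pose commanded when the call began, along the tool's axes at that moment; what a row does not reach only later rows make up. A row lasts 1/12 s, in which the tool goes at most 41.7 mm and 7.16 degrees, less where a joint would pass 70% of its speed; a pose out of reach is approached as far as the arm can. A call with a gripper value outside its range is refused whole. The fingers move at their own pace and stop on an object; the grip force is fixed at half the most. Time passes only in rows, so rows that repeat a pose let the fingers close, or fill a call up. It gives the time, the measured TCP pose, the force, the opening and the grip force at its end, in the units of the state.
- sensors.get_state(): the state, without advancing time (a new reading comes with each control period).
- viewer.read_camera(name): name is "scene" or "top" or "wrist"; returns the picture (384x512x3 uint8, red, green, blue); there is no depth.
- viewer.calibration(name): a dict with "K" (3x3 intrinsics, pixels), "pose" (4x4, takes a point from camera to world coordinates). Camera axes: x right, y up, looking along -z (the intrinsics and any distortion apply to the point x, -y, -z); pixel columns grow to the right and rows downward; lengths in m; the calibration is good to about 2 mm. A picture is of the moment at which its call begins: read the wrist's pose just before it. calibration takes no time and is no camera call; for the wrist camera it gives the pose at the moment of the call.
- bot.job_done(): hands the job in; it is judged then, once.
Trained networks look in the newest picture that a camera, given by its name, has taken for a name from the list of things; names that differ only in an ending like _2 or _b are one class to them, and where a whole thing is asked for, a point or a joint stands for the part that bears it (a point fixed in the world has none). Each returns a list of dicts, best first, with "confidence" (0 to 1); they miss things now and then, are a little off and sometimes report something else, mostly with a low value. They report only what shows in the picture. A call takes as long as a camera call.
- models.masks_of(camera, target): "mask" (384x512 bool, what is visible of it) and "extent" ([centre column, centre row, width, height] as shares, 0 to 1, of the picture: columns of its width, rows of its height, round what is visible of it).
- models.landmark_of(camera, target): "xy" ([column, row] as shares, 0 to 1, of the picture: columns of its width, rows of its height: a listed point, or the origin of a listed thing).
The state is a dict: "clock": time; "joints": joint angles; "joint_vel": joint speeds; "joint_torque": joint torques, N m; "position": TCP position; "tool_rot": TCP orientation; "ft_force": force on the tool from outside, world axes, zero at the start; "ft_torque": the same for the moment, N m; "gripper_width": finger opening in m; "finger_force": force on a finger pad.
Only numpy, scipy, OpenCV 4.12 (cv2) and the standard library are available. Lean on these libraries where they do the work, as an engineer would, in place of code of your own. Each camera call takes 0.05 s, during which the arm holds its last target. There are 200 camera calls.

## Working session

There is one attempt and no reset: what is moved stays moved. The work goes in short steps, Python scripts to look and compute and a tool call to move; the robot and the scene stay as the last step left them, time stands still between calls to the robot, and variables do not carry over. Pictures are saved under pics/ and viewed, at most 10 in all, crops included, and the job is handed in when it is done.

Besides the shell and the picture viewer there is one more tool, called after "Call:" as name(argument=value, ...), one argument or row to a line, values as JSON. apply_moves: Moves the arm, as the interface text tells. Its arguments: {"type":"object","properties":{"deltas":{"type":"array","items":{"type":"object","properties":{"tx":{"type":"number"},"ty":{"type":"number"},"tz":{"type":"number"},"rx":{"type":"number"},"ry":{"type":"number"},"rz":{"type":"number"},"jaw":{"type":"number"}}}}},"required":["deltas"]}

```bash
mkdir -p pics; ls; cat > h.py <<'E'
import numpy as np, cv2
from plant import sensors, viewer, bot, models
def ray(cam,xy,cal=None):
    c=cal or viewer.calibration(cam);K=np.array(c["K"]);P=np.array(c["pose"])
    d=np.linalg.inv(K)@[xy[0],xy[1],1];d=np.array([d[0],-d[1],-d[2]])
    return P[:3,3],P[:3,:3]@d
def onz(cam,xy,z,cal=None):
    o,d=ray(cam,xy,cal);return o+d*(z-o[2])/d[2]
def proj(cam,p,cal=None):
    c=cal or viewer.calibration(cam);K=np.array(c["K"]);P=np.array(c["pose"])
    q=P[:3,:3].T@(np.array(p)-P[:3,3]);q=K@[q[0],-q[1],-q[2]];return q[:2]/q[2]
def lm(cam,t):
    return [(np.array(r["xy"])*[512,384],r["confidence"]) for r in models.landmark_of(cam,t)]
def snap(cam,name):
    im=viewer.read_camera(cam);cv2.imwrite("pics/"+name,im[:,:,::-1]);return im
E
python3 - <<'E'
from h import *
for cam in("top","scene"):
    print(cam,viewer.calibration(cam))
    snap(cam,cam+"0.png")
    for t,z in(("lock_center",.027),("dial_grip",.053),("shackle_bow",.027),("cradle",0.),("marker_mid",.008),("hex_key_0_mid",.008),("coupon_0_mid",.008)):
        for xy,c in lm(cam,t)[:2]: print(t,xy.round(1),round(c,2),onz(cam,xy,z).round(4))
s=sensors.get_state();print(s["position"],s["tool_rot"],s["clock"])
a=cv2.imread("pics/top0.png");cv2.imwrite("pics/t.png",a)
E
```

```text
pics
top {'K': array([[348.6677089 ,   0.        , 259.88684459],
       [  0.        , 348.6677089 , 194.85178322],
       [  0.        ,   0.        ,   1.        ]]), 'pose': array([[ 0.0202662 ,  0.9948908 , -0.09890184,  0.40110586],
       [-0.99979216,  0.01994726, -0.00421276,  0.08154966],
       [-0.00221842,  0.09896667,  0.99508828,  0.96081632],
       [ 0.        ,  0.        ,  0.        ,  1.        ]])}
lock_center [281.2 184.2] 0.85 [0.5239 0.0286 0.027 ]
dial_grip [284.9 181.6] 0.77 [0.5276 0.0205 0.053 ]
shackle_bow [257.5 158.7] 0.52 [0.5925 0.094  0.027 ]
cradle [281.  183.4] 0.75 [0.5297 0.0277 0.    ]
hex_key_0_mid [315.4 210.8] 0.57 [ 0.455 -0.067  0.008]
hex_key_0_mid [280.  184.1] 0.45 [0.5267 0.0308 0.008 ]
coupon_0_mid [309.  157.4] 0.62 [ 0.603  -0.0485  0.008 ]
scene {'K': array([[407.90169729,   0.        , 259.47071848],
       [  0.        , 407.90169729, 197.74689156],
       [  0.        ,   0.        ,   1.        ]]), 'pose': array([[-0.78401195,  0.34335699, -0.51713754, -0.01108606],
       [-0.62047358, -0.40880896,  0.66924418,  0.74531774],
       [ 0.01837921,  0.84556562,  0.53355505,  0.61981092],
       [ 0.        ,  0.        ,  0.        ,  1.        ]])}
lock_center [266.  205.8] 0.67 [0.5256 0.0219 0.027 ]
dial_grip [262.9 195.7] 0.72 [0.5377 0.0206 0.053 ]
shackle_bow [228.4 206.1] 0.45 [0.6006 0.0866 0.027 ]
cradle [265.5 214.1] 0.53 [0.5262 0.0219 0.    ]
marker_mid [261.9 239.3] 0.46 [0.4604 0.122  0.008 ]
hex_key_0_mid [265.1 211.3] 0.56 [0.5282 0.0215 0.008 ]
hex_key_0_mid [307.2 209.5] 0.45 [ 0.4463 -0.0583  0.008 ]
coupon_0_mid [266.4 188.9] 0.68 [ 0.5965 -0.073   0.008 ]
[ 0.2053233  -0.59033448  0.20136757] [[ 9.44510684e-01  3.28480695e-01  7.40551410e-06]
 [ 3.28480694e-01 -9.44510680e-01 -9.93322575e-05]
 [-2.56341418e-05  9.62529469e-05 -9.99999995e-01]] 0.8
```

```bash
python3 - <<'E'
import cv2,numpy as np
a=cv2.imread("pics/top0.png")[120:270,190:390];b=cv2.imread("pics/scene0.png")[130:280,165:365]
cv2.imwrite("pics/v1.png",np.vstack([cv2.resize(a,(400,300),interpolation=3),cv2.resize(b,(400,300),interpolation=3)]))
E
```

```text
(no output)
```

View pics/v1.png

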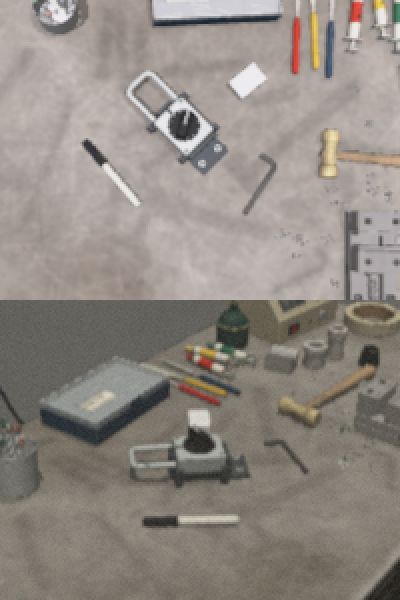

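Call:
apply_moves(
  deltas=[
    {"tx": 4,"ty": -3.8,"tz": -1},
    {"tx": 8,"ty": -7.6,"tz": -2},
    {"tx": 11,"ty": -10.5,"tz": -3,"rz": 0.05},
    {"tx": 14,"ty": -13.5,"tz": -4,"rz": 0.1},
    {"tx": 17,"ty": -16.4,"tz": -5,"rz": 0.15},
    {"tx": 20,"ty": -19.2,"tz": -5,"rz": 0.2},
    {"tx": 23,"ty": -22,"tz": -5,"rz": 0.25},
    {"tx": 26,"ty": -25,"tz": -5,"rz": 0.3},
    {"tx": 29,"ty": -28,"tz": -5,"rz": 0.35},
    {"tx": 31,"ty": -30,"tz": -5,"rz": 0.4},
  ],
)

```text
$.deltas[0]: bad value
```

Call:
apply_moves(
  deltas=[
    {"tx": 4,"ty": -3.8,"tz": -1,"rx": 0,"ry": 0,"rz": 0,"jaw": -1},
    {"tx": 8,"ty": -7.6,"tz": -2,"rx": 0,"ry": 0,"rz": 0,"jaw": -1},
    {"tx": 11,"ty": -10.5,"tz": -3,"rx": 0,"ry": 0,"rz": 0.05,"jaw": -1},
    {"tx": 14,"ty": -13.5,"tz": -4,"rx": 0,"ry": 0,"rz": 0.1,"jaw": -1},
    {"tx": 17,"ty": -16.4,"tz": -5,"rx": 0,"ry": 0,"rz": 0.15,"jaw": -1},
    {"tx": 20,"ty": -19.2,"tz": -5,"rx": 0,"ry": 0,"rz": 0.2,"jaw": -1},
    {"tx": 23,"ty": -22,"tz": -5,"rx": 0,"ry": 0,"rz": 0.25,"jaw": -1},
    {"tx": 26,"ty": -25,"tz": -5,"rx": 0,"ry": 0,"rz": 0.3,"jaw": -1},
    {"tx": 29,"ty": -28,"tz": -5,"rx": 0,"ry": 0,"rz": 0.35,"jaw": -1},
    {"tx": 31,"ty": -30,"tz": -5,"rx": 0,"ry": 0,"rz": 0.4,"jaw": -1},
  ],
)

```text
clock: 1.63
position: [0.3916, -0.2208, 0.2517]
tool_rot: [[0.998, -0.068, 0.001], [-0.068, -0.998, -0.001], [0.001, 0.001, -1.0]]
ft_force: [0.7, -0.1, -0.2]
gripper_width: 0.0919
finger_force: 0.0
```

Call:
apply_moves(
  deltas=[
    {"tx": 1.5,"ty": -3.5,"tz": 0,"rx": 0,"ry": 0,"rz": 0.05,"jaw": -1},
    {"tx": 3,"ty": -7,"tz": 0,"rx": 0,"ry": 0,"rz": 0.1,"jaw": -1},
    {"tx": 4.6,"ty": -10.5,"tz": 0,"rx": 0,"ry": 0,"rz": 0.14,"jaw": -1},
    {"tx": 6,"ty": -14,"tz": 0,"rx": 0,"ry": 0,"rz": 0.18,"jaw": -1},
    {"tx": 7.6,"ty": -17.5,"tz": 0,"rx": 0,"ry": 0,"rz": 0.18,"jaw": -1},
    {"tx": 8.8,"ty": -20.5,"tz": 0,"rx": 0,"ry": 0,"rz": 0.18,"jaw": -1},
    {"tx": 9.6,"ty": -22.2,"tz": 0,"rx": 0,"ry": 0,"rz": 0.18,"jaw": -1},
    {"tx": 9.6,"ty": -22.2,"tz": 0,"rx": 0,"ry": 0,"rz": 0.18,"jaw": -1},
    {"tx": 9.6,"ty": -22.2,"tz": 0,"rx": 0,"ry": 0,"rz": 0.18,"jaw": -1},
    {"tx": 9.6,"ty": -22.2,"tz": 0,"rx": 0,"ry": 0,"rz": 0.18,"jaw": -1},
  ],
)

```text
clock: 2.47
position: [0.501, -0.0084, 0.2511]
tool_rot: [[0.97, -0.244, -0.001], [-0.244, -0.97, -0.001], [-0.0, 0.001, -1.0]]
ft_force: [-0.4, -0.4, 0.3]
gripper_width: 0.092
finger_force: 0.0
```

```bash
python3 - <<'E'
from h import *
s=sensors.get_state();print(s["position"],s["joints"],s["clock"])
cal=viewer.calibration("wrist");print(cal)
im=snap("wrist","w1.png");cv2.imwrite("pics/w1b.png",cv2.resize(im[:,:,::-1],(768,576)))
for t,z in(("lock_center",.027),("dial_grip",.053),("shackle_bow",.027),("cradle",0.),("lock",.014),("coupon_0_mid",.008),("marker_mid",.008)):
    for xy,c in lm("wrist",t)[:2]: print(t,xy.round(1),round(c,2),onz("wrist",xy,z,cal).round(4))
E
```

```text
[ 0.50097534 -0.0084068   0.25110425] [ 0.1877636   0.21752664 -0.33544436  1.77100182  0.07805227  1.16655236
 -1.98804979] 2.4667
{'K': array([[277.99094417,   0.        , 256.83528784],
       [  0.        , 277.99094417, 196.24011849],
       [  0.        ,   0.        ,   1.        ]]), 'pose': array([[-2.44098325e-01,  9.39119876e-01,  2.41805428e-01,
         5.67203894e-01],
       [-9.69750262e-01, -2.36558112e-01, -6.02053893e-02,
        -2.57247988e-02],
       [ 6.60957855e-04, -2.49186912e-01,  9.68455185e-01,
         4.33488916e-01],
       [ 0.00000000e+00,  0.00000000e+00,  0.00000000e+00,
         1.00000000e+00]])}
lock_center [228.1 161.4] 0.72 [0.527  0.0275 0.027 ]
lock_center [183.8 210.2] 0.57 [0.4716 0.1132 0.027 ]
dial_grip [228.7 166. ] 0.72 [0.5233 0.0249 0.053 ]
shackle_bow [171.7 129.1] 0.87 [0.5908 0.0928 0.027 ]
cradle [304.1 192.2] 0.39 [ 0.447  -0.0739  0.    ]
lock [228.4 161.2] 0.59 [0.5259 0.0286 0.014 ]
lock [226.4 163. ] 0.59 [0.524  0.0323 0.014 ]
coupon_0_mid [274.5  97.7] 0.82 [ 0.5977 -0.06    0.008 ]
marker_mid [185.  213.6] 0.72 [0.4612 0.1197 0.008 ]
```

View pics/w1b.png

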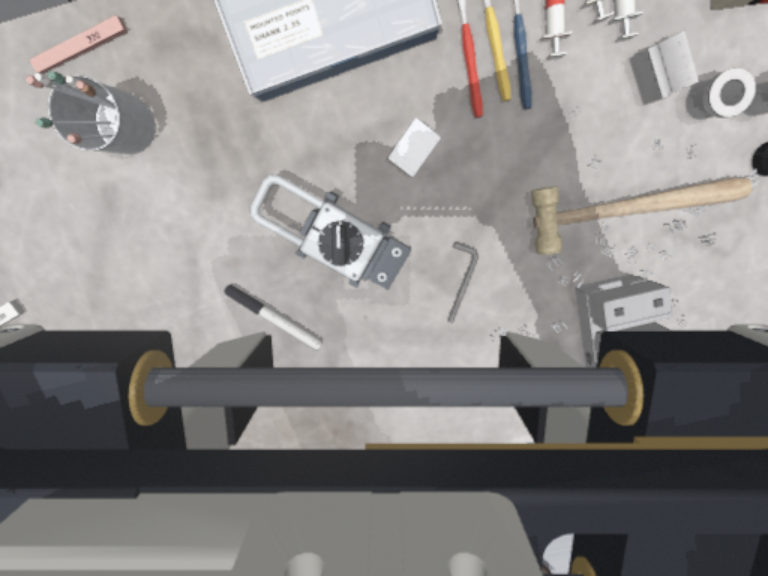

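```bash
python3 - <<'E'
from h import *
im=cv2.imread("pics/w1.png");cal=viewer.calibration("wrist")
# camera calibration valid (arm still). rectify: columns = -y, rows = -x, 5px/mm, center (.54,.04)
def warp(z,c=(.54,.04),s=4000,n=600):
    P=[(c[0]+a,c[1]+b) for a,b in((.05,.05),(.05,-.05),(-.05,-.05),(-.05,.05))]
    src=np.float32([proj("wrist",[*p,z],cal) for p in P]);dst=np.float32([[n/2-(p[1]-c[1])*s,n/2-(p[0]-c[0])*s] for p in P])
    return cv2.warpPerspective(im,cv2.getPerspectiveTransform(src,dst),(n,n),flags=cv2.INTER_CUBIC)
cv2.imwrite("pics/r.png",warp(.04))
cv2.imwrite("pics/r62.png",warp(.062))
E
```

```text
(no output)
```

View pics/r.png

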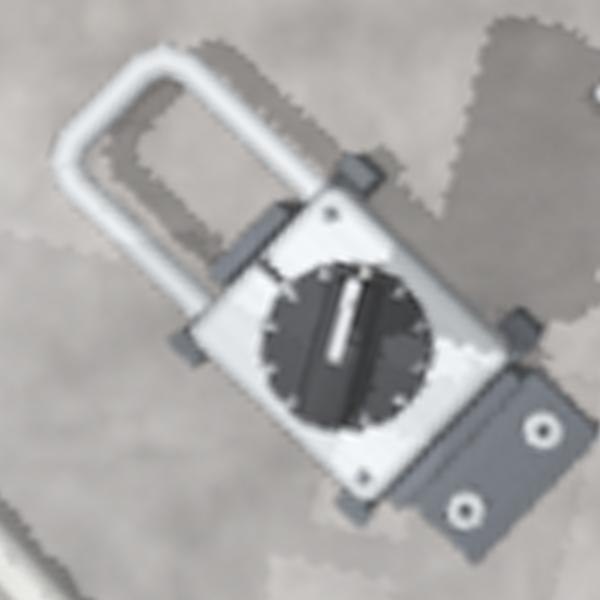

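```bash
python3 - <<'E'
from h import *
s=sensors.get_state();p=s["position"];R=np.array(s["tool_rot"]);print(p,R.round(4),s["clock"])
print((R.T@(np.array([.528,.0265,.12])-p))*100)
cal=viewer.calibration("wrist");print(cal["pose"][:3,3])
E
```

```text
[ 0.5012385  -0.00781255  0.25130738] [[ 9.699e-01 -2.436e-01  1.000e-04]
 [-2.436e-01 -9.699e-01 -2.000e-04]
 [ 1.000e-04  1.000e-04 -1.000e+00]] 2.8667
[ 1.75787316 -3.98171095 13.13040148]
[ 0.56735375 -0.02526724  0.43373371]
```

Call:
apply_moves(
  deltas=[
    {"tx": 0.8,"ty": -1.5,"tz": 2,"rx": 0,"ry": 0,"rz": -0.035,"jaw": 0},
    {"tx": 1.76,"ty": -3,"tz": 4.5,"rx": 0,"ry": 0,"rz": -0.035,"jaw": 0},
    {"tx": 1.76,"ty": -3.98,"tz": 7.5,"rx": 0,"ry": 0,"rz": -0.035,"jaw": 0},
    {"tx": 1.76,"ty": -3.98,"tz": 10,"rx": 0,"ry": 0,"rz": -0.035,"jaw": 0},
    {"tx": 1.76,"ty": -3.98,"tz": 12.5,"rx": 0,"ry": 0,"rz": -0.035,"jaw": 0},
    {"tx": 1.76,"ty": -3.98,"tz": 14,"rx": 0,"ry": 0,"rz": -0.035,"jaw": 0},
    {"tx": 1.76,"ty": -3.98,"tz": 15,"rx": 0,"ry": 0,"rz": -0.035,"jaw": 0},
    {"tx": 1.76,"ty": -3.98,"tz": 15,"rx": 0,"ry": 0,"rz": -0.035,"jaw": 0},
    {"tx": 1.76,"ty": -3.98,"tz": 15,"rx": 0,"ry": 0,"rz": -0.035,"jaw": 0},
    {"tx": 1.76,"ty": -3.98,"tz": 15,"rx": 0,"ry": 0,"rz": -0.035,"jaw": 0},
  ],
)

```text
clock: 3.7
position: [0.529, 0.0271, 0.1024]
tool_rot: [[0.978, -0.209, 0.002], [-0.209, -0.978, 0.0], [0.002, -0.001, -1.0]]
ft_force: [0.7, 0.3, -0.0]
gripper_width: 0.0459
finger_force: 0.0
```

```bash
python3 - <<'E'
from h import *
s=sensors.get_state();print(s["position"],s["clock"]);R=np.array(s["tool_rot"]);print(R.round(3))
cal=viewer.calibration("wrist")
im=snap("wrist","w2.png");cv2.imwrite("pics/w2b.png",cv2.resize(im[:,:,::-1],(768,576)))
for t,z in(("lock_center",.027),("dial_grip",.053),("shackle_bow",.027)):
    for xy,c in lm("wrist",t)[:2]: print(t,xy.round(1),round(c,2),onz("wrist",xy,z,cal).round(4))
E
```

```text
[0.52896533 0.02707581 0.10237738] 3.7
[[ 0.978 -0.209  0.002]
 [-0.209 -0.978  0.   ]
 [ 0.002 -0.001 -1.   ]]
lock_center [252.5 201.7] 0.78 [0.5266 0.031  0.027 ]
dial_grip [255.6 211.6] 0.89 [0.5242 0.0284 0.053 ]
```

View pics/w2b.png

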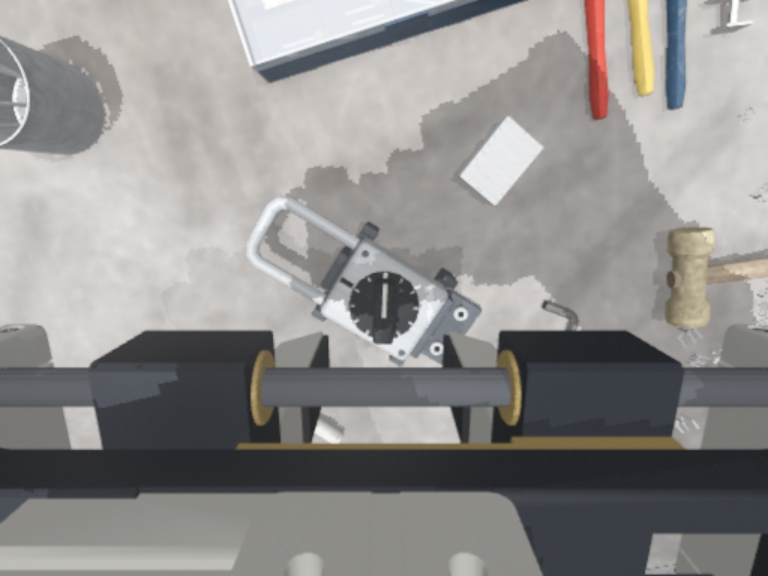

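```bash
python3 - <<'E'
from h import *
cal=viewer.calibration("wrist")
im=cv2.imread("pics/w2.png");g=cv2.cvtColor(im,6)[170:245,215:300]
m=cv2.morphologyEx((g<95).astype(np.uint8),cv2.MORPH_CLOSE,np.ones((3,3)))
n,l,st,ce=cv2.connectedComponentsWithStats(m)
for i in range(1,n):
    if st[i,4]>300:
        print(st[i],ce[i]+[215,170])
        cs=cv2.findContours((l==i).astype(np.uint8),0,2)[0][0];(c,a,b)=cv2.fitEllipse(cs);c=np.array(c)+[215,170];print(c,a,b,onz("wrist",c,.044,cal))
for w in ([.5290,.0271,.044],[.528,.0285,.044]): print(proj("wrist",w,cal))
print(sensors.get_state()["position"])
E
```

```text
[  18   11   46   48 1492] [255.60455764 203.61126005]
[255.70427704 202.93523026] (43.00185012817383, 45.046260833740234) 174.63150024414062 [0.52918365 0.02710014 0.044     ]
[255.7473959  203.12751188]
[254.4608947  204.48644036]
[0.52872501 0.02700553 0.1021889 ]
```

Call:
apply_moves(
  deltas=[
    {"tx": 0,"ty": 0,"tz": 2,"rx": 0,"ry": 0,"rz": 0,"jaw": 0},
    {"tx": 0,"ty": 0,"tz": 3.5,"rx": 0,"ry": 0,"rz": 0,"jaw": 0},
    {"tx": 0,"ty": 0,"tz": 4.7,"rx": 0,"ry": 0,"rz": 0,"jaw": 0},
    {"tx": 0,"ty": 0,"tz": 5.3,"rx": 0,"ry": 0,"rz": 0,"jaw": 0},
    {"tx": 0,"ty": 0,"tz": 5.3,"rx": 0,"ry": 0,"rz": 0,"jaw": 0},
    {"tx": 0,"ty": 0,"tz": 5.3,"rx": 0,"ry": 0,"rz": 0,"jaw": 0.5},
    {"tx": 0,"ty": 0,"tz": 5.3,"rx": 0,"ry": 0,"rz": 0,"jaw": 1},
    {"tx": 0,"ty": 0,"tz": 5.3,"rx": 0,"ry": 0,"rz": 0,"jaw": 1},
    {"tx": 0,"ty": 0,"tz": 5.3,"rx": 0,"ry": 0,"rz": 0,"jaw": 1},
    {"tx": 0,"ty": 0,"tz": 5.3,"rx": 0,"ry": 0,"rz": 0,"jaw": 1},
  ],
)

```text
clock: 4.73
position: [0.5284, 0.027, 0.0487]
tool_rot: [[0.978, -0.209, 0.001], [-0.209, -0.978, 0.0], [0.001, -0.0, -1.0]]
ft_force: [-0.8, 0.4, 0.4]
gripper_width: 0.017
finger_force: 0.0
```

Call:
apply_moves(
  deltas=[
    {"tx": 0,"ty": 0,"tz": 0,"rx": 0,"ry": 0,"rz": 0,"jaw": 1},
    {"tx": 0,"ty": 0,"tz": 0,"rx": 0,"ry": 0,"rz": 0,"jaw": 1},
    {"tx": 0,"ty": 0,"tz": 0,"rx": 0,"ry": 0,"rz": 0,"jaw": 1},
    {"tx": 0,"ty": 0,"tz": 0,"rx": 0,"ry": 0,"rz": -0.08,"jaw": 1},
    {"tx": 0,"ty": 0,"tz": 0,"rx": 0,"ry": 0,"rz": -0.16,"jaw": 1},
    {"tx": 0,"ty": 0,"tz": 0,"rx": 0,"ry": 0,"rz": -0.24,"jaw": 1},
    {"tx": 0,"ty": 0,"tz": 0,"rx": 0,"ry": 0,"rz": -0.32,"jaw": 1},
    {"tx": 0,"ty": 0,"tz": 0,"rx": 0,"ry": 0,"rz": -0.42,"jaw": 1},
    {"tx": 0,"ty": 0,"tz": 0,"rx": 0,"ry": 0,"rz": -0.52,"jaw": 1},
    {"tx": 0,"ty": 0,"tz": 0,"rx": 0,"ry": 0,"rz": -0.52,"jaw": 1},
  ],
)

```text
clock: 5.57
position: [0.5281, 0.0268, 0.0481]
tool_rot: [[0.951, 0.309, -0.0], [0.309, -0.951, 0.0], [-0.0, -0.0, -1.0]]
ft_force: [0.1, -0.4, -0.4]
gripper_width: 0.0004
finger_force: 0.0
```

```bash
python3 - <<'E'
from h import *
s=sensors.get_state();R=np.array(s["tool_rot"]);print(s["position"],np.degrees(np.arctan2(R[1,0],R[0,0])),s["ft_force"],s["ft_torque"],s["gripper_width"],s["finger_force"])
E
```

```text
[0.52805234 0.02683873 0.04814466] 17.999276719279997 [ 0.13812888 -0.35818182 -0.37984331] [-0.00196597  0.03064216 -0.02242087] 0.0004380745355606792 0.0
```

```bash
python3 - <<'E'
from h import *
a=snap("top","t3.png")[130:230,230:330];b=snap("scene","s3.png")[140:260,190:350]
cv2.imwrite("pics/v3.png",np.hstack([cv2.resize(a,(400,400),interpolation=3),cv2.resize(b,(400,400),interpolation=3)])[:,:,::-1])
w=snap("wrist","w3.png")
E
```

```text
(no output)
```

View pics/v3.png

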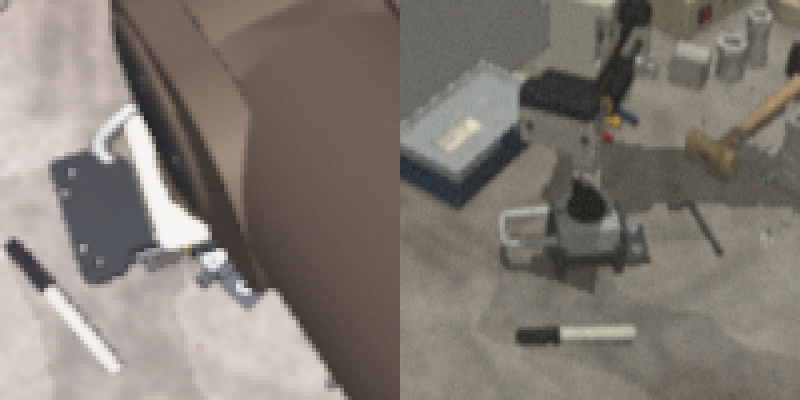

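View pics/w3.png

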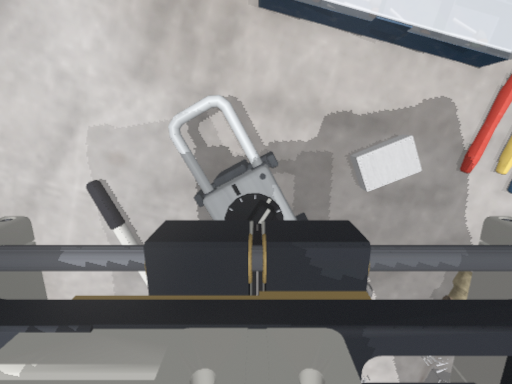

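```bash
python3 - <<'E'
from h import *
s=sensors.get_state();p=s["position"];R=np.array(s["tool_rot"]);cal=viewer.calibration("wrist")
print(p,proj("wrist",p,cal),proj("wrist",p-.019*R[:,2],cal))
for d in(-.02,0,.02):print(d,proj("wrist",p+d*R[:,0],cal))
P=cal["pose"];print("cam in tool",R.T@(P[:3,3]-p),(R.T@P[:3,:3]).round(3))
im=cv2.imread("pics/w3.png")[160:260,200:320];cv2.imwrite("pics/v4.png",cv2.resize(im,(720,600),interpolation=3))
print(proj("scene",p),proj("scene",[.5292,.0271,.053]),proj("top",[.5292,.0271,.053]))
E
```

```text
[0.5280829  0.02694672 0.04820434] [254.51746098 225.19583422] [254.28139289 235.74988854]
-0.02 [254.59228654 251.60015323]
0 [254.51746098 225.19583422]
0.02 [254.43868231 197.39654601]
cam in tool [ 0.06769536  0.00160807 -0.1823817 ] [[-0.001  0.969  0.249]
 [ 1.     0.001 -0.   ]
 [-0.     0.249 -0.969]]
[264.26391551 199.48142891] [263.9344029 197.804856 ] [282.36805018 180.95147258]
```

View pics/v4.png

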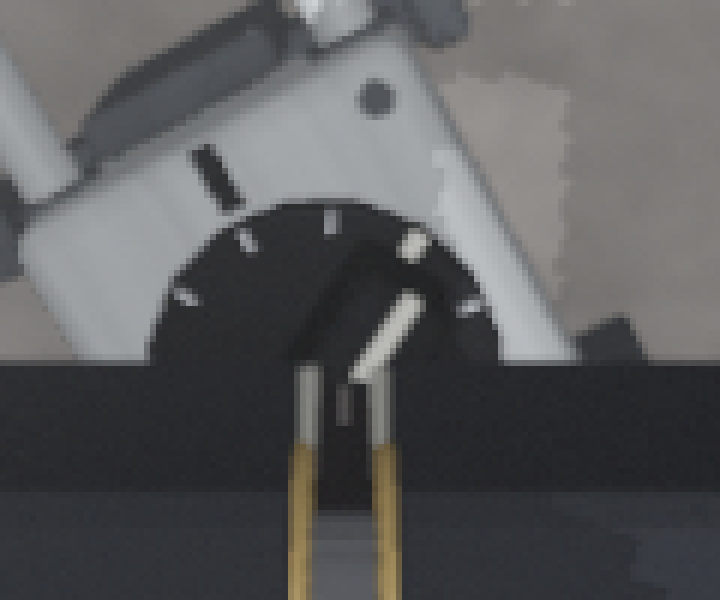

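Call:
apply_moves(
  deltas=[
    {"tx": 0,"ty": 0,"tz": 0,"rx": 0,"ry": 0,"rz": 0,"jaw": 0},
    {"tx": 0,"ty": 0,"tz": 0,"rx": 0,"ry": 0,"rz": 0,"jaw": 0},
    {"tx": 0,"ty": 0,"tz": 0,"rx": 0,"ry": 0,"rz": 0,"jaw": 0},
    {"tx": 0,"ty": 0,"tz": 0,"rx": 0,"ry": 0,"rz": 0.0,"jaw": 0},
    {"tx": 0,"ty": 0,"tz": 0,"rx": 0,"ry": 0,"rz": 0.12,"jaw": 0},
    {"tx": 0,"ty": 0,"tz": 0,"rx": 0,"ry": 0,"rz": 0.24,"jaw": 0},
    {"tx": 0,"ty": 0,"tz": 0,"rx": 0,"ry": 0,"rz": 0.36,"jaw": 0},
    {"tx": 0,"ty": 0,"tz": 0,"rx": 0,"ry": 0,"rz": 0.48,"jaw": 0},
    {"tx": 0,"ty": 0,"tz": 0,"rx": 0,"ry": 0,"rz": 0.52,"jaw": 0},
    {"tx": 0,"ty": 0,"tz": 0,"rx": 0,"ry": 0,"rz": 0.52,"jaw": 0},
  ],
)

```text
clock: 6.55
position: [0.5281, 0.0272, 0.0483]
tool_rot: [[0.978, -0.211, 0.0], [-0.211, -0.978, -0.0], [0.0, 0.0, -1.0]]
ft_force: [0.2, -0.1, -0.0]
gripper_width: 0.0462
finger_force: 0.0
```

```bash
python3 - <<'E'
from h import *
s=sensors.get_state();p=s["position"];R=np.array(s["tool_rot"]);print(p,s["gripper_width"],s["ft_force"])
im=snap("scene","s4.png")
c=cv2.resize(im[150:240,210:310],(800,600),interpolation=3)[:,:,::-1].copy()
# mark TCP, finger tip expected inner corners
for q,col in((p,(0,0,255)),(p+.023*R[:,1],(0,255,0)),(p-.023*R[:,1],(0,255,0)),([.5292,.0271,.062],(255,0,0))):
    u=proj("scene",q);cv2.drawMarker(c,(int((u[0]-210)*8),int((u[1]-150)*6.667)),col,0,14,1)
cv2.imwrite("pics/v5.png",c)
E
```

```text
[0.52811863 0.02717463 0.04831538] 0.04624812961187715 [ 0.21263841 -0.1285724  -0.00680595]
```

View pics/v5.png

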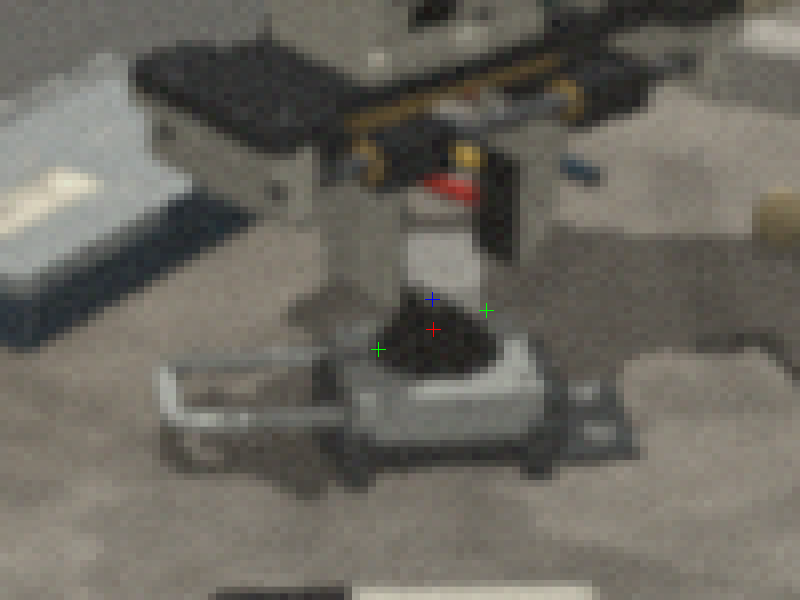

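Call:
apply_moves(
  deltas=[
    {"tx": 0,"ty": 0,"tz": 0.2,"rx": 0,"ry": 0,"rz": 0,"jaw": 0},
    {"tx": 0,"ty": 0,"tz": 0.4,"rx": 0,"ry": 0,"rz": 0,"jaw": 0},
    {"tx": 0,"ty": 0,"tz": 0.6,"rx": 0,"ry": 0,"rz": 0,"jaw": 0.3},
    {"tx": 0,"ty": 0,"tz": 0.7,"rx": 0,"ry": 0,"rz": 0,"jaw": 0.6},
    {"tx": 0,"ty": 0,"tz": 0.7,"rx": 0,"ry": 0,"rz": 0,"jaw": 1},
    {"tx": 0,"ty": 0,"tz": 0.7,"rx": 0,"ry": 0,"rz": 0,"jaw": 1},
    {"tx": 0,"ty": 0,"tz": 0.7,"rx": 0,"ry": 0,"rz": 0,"jaw": 1},
    {"tx": 0,"ty": 0,"tz": 0.7,"rx": 0,"ry": 0,"rz": 0,"jaw": 1},
    {"tx": 0,"ty": 0,"tz": 0.7,"rx": 0,"ry": 0,"rz": 0,"jaw": 1},
    {"tx": 0,"ty": 0,"tz": 0.7,"rx": 0,"ry": 0,"rz": 0,"jaw": 1},
  ],
)

```text
clock: 7.43
position: [0.5281, 0.027, 0.0413]
tool_rot: [[0.978, -0.209, 0.0], [-0.209, -0.978, -0.0], [0.0, 0.0, -1.0]]
ft_force: [-0.4, 0.5, 0.2]
gripper_width: 0.0012
finger_force: 0.0
```

Call:
apply_moves(
  deltas=[
    {"tx": 0,"ty": 0,"tz": 0,"rx": 0,"ry": 0,"rz": 0,"jaw": 0.3},
    {"tx": 0,"ty": 0,"tz": 0,"rx": 0,"ry": 0,"rz": 0,"jaw": 0.3},
    {"tx": 0,"ty": 0,"tz": 0,"rx": 0,"ry": 0,"rz": 0,"jaw": 0.3},
    {"tx": 0,"ty": 0,"tz": 0.2,"rx": 0,"ry": 0,"rz": 0,"jaw": 0.3},
    {"tx": 0,"ty": 0,"tz": 0.4,"rx": 0,"ry": 0,"rz": 0,"jaw": 0.3},
    {"tx": 0,"ty": 0,"tz": 0.6,"rx": 0,"ry": 0,"rz": 0,"jaw": 0.3},
    {"tx": 0,"ty": 0,"tz": 0.6,"rx": 0,"ry": 0,"rz": 0,"jaw": 0.3},
    {"tx": 0,"ty": 0,"tz": 0.6,"rx": 0,"ry": 0,"rz": 0,"jaw": 1},
    {"tx": 0,"ty": 0,"tz": 0.6,"rx": 0,"ry": 0,"rz": 0,"jaw": 1},
    {"tx": 0,"ty": 0,"tz": 0.6,"rx": 0,"ry": 0,"rz": 0,"jaw": 1},
  ],
)

```text
clock: 8.27
position: [0.5281, 0.027, 0.0353]
tool_rot: [[0.978, -0.209, 0.0], [-0.209, -0.978, -0.0], [0.0, 0.0, -1.0]]
ft_force: [-0.6, -0.5, -0.3]
gripper_width: 0.0164
finger_force: 0.0
```

Call:
apply_moves(
  deltas=[
    {"tx": 0,"ty": 0,"tz": 0,"rx": 0,"ry": 0,"rz": 0,"jaw": 1},
    {"tx": 0,"ty": 0,"tz": 0,"rx": 0,"ry": 0,"rz": 0,"jaw": 1},
    {"tx": 0,"ty": 0,"tz": 0,"rx": 0,"ry": 0,"rz": 0,"jaw": 1},
    {"tx": 0,"ty": 0,"tz": 0,"rx": 0,"ry": 0,"rz": 0,"jaw": 1},
    {"tx": 0,"ty": 0,"tz": 0,"rx": 0,"ry": 0,"rz": 0,"jaw": 1},
    {"tx": 0,"ty": 0,"tz": 0,"rx": 0,"ry": 0,"rz": 0,"jaw": 1},
    {"tx": 0,"ty": 0,"tz": 0,"rx": 0,"ry": 0,"rz": 0,"jaw": 1},
    {"tx": 0,"ty": 0,"tz": 0,"rx": 0,"ry": 0,"rz": 0,"jaw": 1},
    {"tx": 0,"ty": 0,"tz": 0,"rx": 0,"ry": 0,"rz": 0,"jaw": 1},
    {"tx": 0,"ty": 0,"tz": 0,"rx": 0,"ry": 0,"rz": 0,"jaw": 1},
  ],
)

```text
clock: 9.1
position: [0.5282, 0.0272, 0.0353]
tool_rot: [[0.978, -0.209, 0.0], [-0.209, -0.978, 0.0], [0.0, -0.0, -1.0]]
ft_force: [0.7, 3.7, -1.2]
gripper_width: 0.0102
finger_force: 30.0
```

Call:
apply_moves(
  deltas=[
    {"tx": 0,"ty": 0,"tz": 0,"rx": 0,"ry": 0,"rz": 0,"jaw": 0.3},
    {"tx": 0,"ty": 0,"tz": 0,"rx": 0,"ry": 0,"rz": 0,"jaw": 0.3},
    {"tx": 0,"ty": 0,"tz": 0.3,"rx": 0,"ry": 0,"rz": 0,"jaw": 0.3},
    {"tx": 0,"ty": 0,"tz": 0.6,"rx": 0,"ry": 0,"rz": 0,"jaw": 0.3},
    {"tx": 0,"ty": 0,"tz": 0.9,"rx": 0,"ry": 0,"rz": 0,"jaw": 0.3},
    {"tx": 0,"ty": 0,"tz": 0.9,"rx": 0,"ry": 0,"rz": 0,"jaw": 1},
    {"tx": 0,"ty": 0,"tz": 0.9,"rx": 0,"ry": 0,"rz": 0,"jaw": 1},
    {"tx": 0,"ty": 0,"tz": 0.9,"rx": 0,"ry": 0,"rz": 0,"jaw": 1},
    {"tx": 0,"ty": 0,"tz": 0.9,"rx": 0,"ry": 0,"rz": 0,"jaw": 1},
    {"tx": 0,"ty": 0,"tz": 0.9,"rx": 0,"ry": 0,"rz": 0,"jaw": 1},
  ],
)

```text
clock: 9.93
position: [0.5282, 0.0271, 0.0263]
tool_rot: [[0.978, -0.209, 0.0], [-0.209, -0.978, 0.0], [0.0, -0.0, -1.0]]
ft_force: [0.5, 0.7, -2.1]
gripper_width: 0.0121
finger_force: 30.0
```

Call:
apply_moves(
  deltas=[
    {"tx": 0,"ty": 0,"tz": 0,"rx": 0,"ry": 0,"rz": 0,"jaw": 1},
    {"tx": 0,"ty": 0,"tz": 0,"rx": 0,"ry": 0,"rz": 0,"jaw": 1},
    {"tx": 0,"ty": 0,"tz": 0,"rx": 0,"ry": 0,"rz": 0,"jaw": 1},
    {"tx": 0,"ty": 0,"tz": 0,"rx": 0,"ry": 0,"rz": -0.07,"jaw": 1},
    {"tx": 0,"ty": 0,"tz": 0,"rx": 0,"ry": 0,"rz": -0.14,"jaw": 1},
    {"tx": 0,"ty": 0,"tz": 0,"rx": 0,"ry": 0,"rz": -0.21,"jaw": 1},
    {"tx": 0,"ty": 0,"tz": 0,"rx": 0,"ry": 0,"rz": -0.28,"jaw": 1},
    {"tx": 0,"ty": 0,"tz": 0,"rx": 0,"ry": 0,"rz": -0.35,"jaw": 1},
    {"tx": 0,"ty": 0,"tz": 0,"rx": 0,"ry": 0,"rz": -0.42,"jaw": 1},
    {"tx": 0,"ty": 0,"tz": 0,"rx": 0,"ry": 0,"rz": -0.5,"jaw": 1},
  ],
)

```text
clock: 10.77
position: [0.5282, 0.0274, 0.0263]
tool_rot: [[0.957, 0.289, 0.0], [0.289, -0.957, 0.0], [0.0, -0.0, -1.0]]
ft_force: [-0.5, 2.0, -2.8]
gripper_width: 0.0115
finger_force: 30.0
```

Call:
apply_moves(
  deltas=[
    {"tx": 0,"ty": 0,"tz": 0,"rx": 0,"ry": 0,"rz": -0.07,"jaw": 1},
    {"tx": 0,"ty": 0,"tz": 0,"rx": 0,"ry": 0,"rz": -0.14,"jaw": 1},
    {"tx": 0,"ty": 0,"tz": 0,"rx": 0,"ry": 0,"rz": -0.21,"jaw": 1},
    {"tx": 0,"ty": 0,"tz": 0,"rx": 0,"ry": 0,"rz": -0.28,"jaw": 1},
    {"tx": 0,"ty": 0,"tz": 0,"rx": 0,"ry": 0,"rz": -0.35,"jaw": 1},
    {"tx": 0,"ty": 0,"tz": 0,"rx": 0,"ry": 0,"rz": -0.42,"jaw": 1},
    {"tx": 0,"ty": 0,"tz": 0,"rx": 0,"ry": 0,"rz": -0.48,"jaw": 1},
    {"tx": 0,"ty": 0,"tz": 0,"rx": 0,"ry": 0,"rz": -0.54,"jaw": 1},
    {"tx": 0,"ty": 0,"tz": 0,"rx": 0,"ry": 0,"rz": -0.54,"jaw": 1},
    {"tx": 0,"ty": 0,"tz": 0,"rx": 0,"ry": 0,"rz": -0.54,"jaw": 1},
  ],
)

```text
clock: 11.6
position: [0.5279, 0.0278, 0.0263]
tool_rot: [[0.676, 0.737, -0.0], [0.737, -0.676, 0.001], [0.001, -0.001, -1.0]]
ft_force: [-1.0, 3.7, 1.2]
gripper_width: 0.0119
finger_force: 30.0
```

```bash
python3 - <<'E'
from h import *
s=sensors.get_state();R=np.array(s["tool_rot"]);print(s["position"],np.degrees(np.arctan2(R[1,0],R[0,0])),s["ft_force"],s["ft_torque"],s["gripper_width"],s["finger_force"])
E
```

```text
[0.52794945 0.02777127 0.02632493] 47.46290286800631 [-1.0415428   3.7177977   1.21871325] [ 0.95874144  0.26001775 -0.01124994] 0.011935865027024685 30.00180870294571
```

Call:
apply_moves(
  deltas=[
    {"tx": 0,"ty": 0,"tz": 0,"rx": 0,"ry": 0,"rz": 0,"jaw": 0},
    {"tx": 0,"ty": 0,"tz": 0,"rx": 0,"ry": 0,"rz": 0,"jaw": 0},
    {"tx": 0,"ty": 0,"tz": 0,"rx": 0,"ry": 0,"rz": 0,"jaw": 0},
    {"tx": 0,"ty": 0,"tz": -2,"rx": 0,"ry": 0,"rz": 0,"jaw": 0},
    {"tx": 0,"ty": 0,"tz": -4,"rx": 0,"ry": 0,"rz": 0,"jaw": 0},
    {"tx": 0,"ty": 0,"tz": -6,"rx": 0,"ry": 0,"rz": 0,"jaw": 0},
    {"tx": 0,"ty": 0,"tz": -8,"rx": 0,"ry": 0,"rz": 0,"jaw": 0},
    {"tx": 0,"ty": 0,"tz": -8,"rx": 0,"ry": 0,"rz": 0,"jaw": 0},
    {"tx": 0,"ty": 0,"tz": -8,"rx": 0,"ry": 0,"rz": 0,"jaw": 0},
    {"tx": 0,"ty": 0,"tz": -8,"rx": 0,"ry": 0,"rz": 0,"jaw": 0},
  ],
)

```text
clock: 12.43
position: [0.5278, 0.0263, 0.1057]
tool_rot: [[0.676, 0.737, -0.0], [0.737, -0.676, -0.001], [-0.001, 0.0, -1.0]]
ft_force: [1.0, 0.3, 0.3]
gripper_width: 0.0461
finger_force: 0.0
```

```bash
python3 - <<'E'
from h import *
s=sensors.get_state();p=s["position"];R=np.array(s["tool_rot"]);print(p,np.degrees(np.arctan2(R[1,0],R[0,0])))
cal=viewer.calibration("wrist")
im=snap("wrist","w5.png")
for t,z in(("lock_center",.027),("dial_grip",.053),("shackle_bow",.027)):
    for xy,c in lm("wrist",t)[:2]: print(t,xy.round(1),round(c,2),onz("wrist",xy,z,cal).round(4))
cv2.imwrite("pics/w5b.png",cv2.resize(im[40:240,150:370],(660,600),interpolation=3)[:,:,::-1])
E
```

```text
[0.52779246 0.02634197 0.10573286] 47.4844443065973
lock_center [255.4 196.9] 0.74 [0.5274 0.0252 0.027 ]
dial_grip [359.3 204.9] 0.37 [ 0.5946 -0.0371  0.053 ]
shackle_bow [256.7  99.5] 0.68 [0.589  0.0903 0.027 ]
```

View pics/w5b.png

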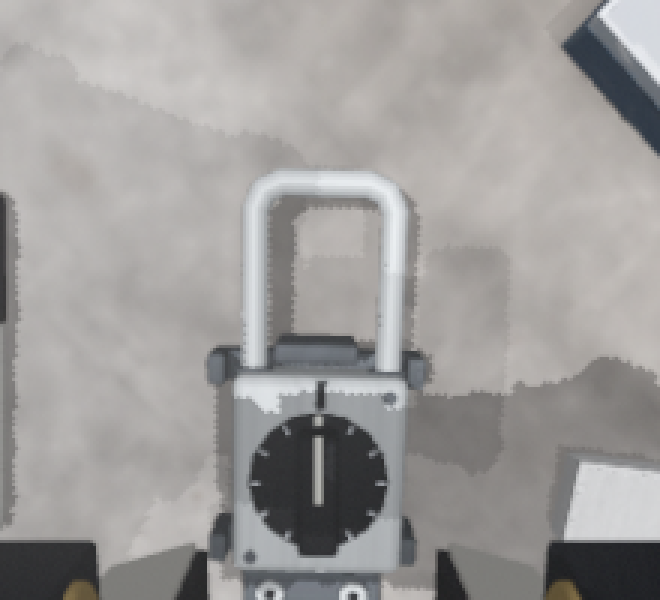

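```bash
python3 - <<'E'
from h import *
p=np.array([.5281,.0272,.0483]);R=np.array([[.978,-.211,0],[-.211,-.978,0],[0,0,-1.]])
f=lambda q:((proj("scene",q)-[210,150])*[8,6.667]).round()
for h in(.066,.086,.046):
  print(h,[f(p+R@[a,b,-h]) for a in(-.0375,.0375) for b in(-.095,.095)])
for h in(0,.02): print("tips",h,[f(p+R@[a,b,-h]) for a in(-.0095,.0095) for b in(-.042,-.023,.023,.042)])
# tip in wrist camera expected, from w5 pose
s=sensors.get_state();q=s["position"];Q=np.array(s["tool_rot"])
for h in(0,.02): print("wrist tips",h,[proj("wrist",q+Q@[a,b,-h]).round() for a in(-.0095,.0095) for b in(-.042,-.023,.023,.042)])
w=cv2.imread("pics/w5.png")[200:300,150:370];s4=cv2.imread("pics/s4.png")[130:220,200:320]
cv2.imwrite("pics/v6.png",np.vstack([cv2.resize(w,(660,300)),cv2.resize(s4,(400,300),interpolation=3) if 0 else cv2.resize(s4,(660,300),interpolation=3)]))
E
```

```text
0.066 [array([273., 306.]), array([738., 147.]), array([123., 221.]), array([582.,  77.])]
0.086 [array([273., 257.]), array([742., 101.]), array([121., 173.]), array([585.,  32.])]
0.046 [array([273., 354.]), array([733., 192.]), array([125., 267.]), array([579., 120.])]
tips 0 [array([351., 377.]), array([398., 360.]), array([506., 321.]), array([549., 305.]), array([314., 355.]), array([360., 339.]), array([468., 301.]), array([511., 285.])]
tips 0.02 [array([352., 333.]), array([399., 316.]), array([508., 278.]), array([552., 262.]), array([315., 311.]), array([361., 295.]), array([470., 258.]), array([514., 243.])]
wrist tips 0 [array([195., 237.]), array([222., 237.]), array([287., 237.]), array([314., 237.]), array([193., 211.]), array([221., 211.]), array([288., 211.]), array([315., 211.])]
wrist tips 0.02 [array([188., 249.]), array([218., 249.]), array([290., 249.]), array([320., 249.]), array([186., 221.]), array([217., 221.]), array([291., 221.]), array([322., 221.])]
```

View pics/v6.png

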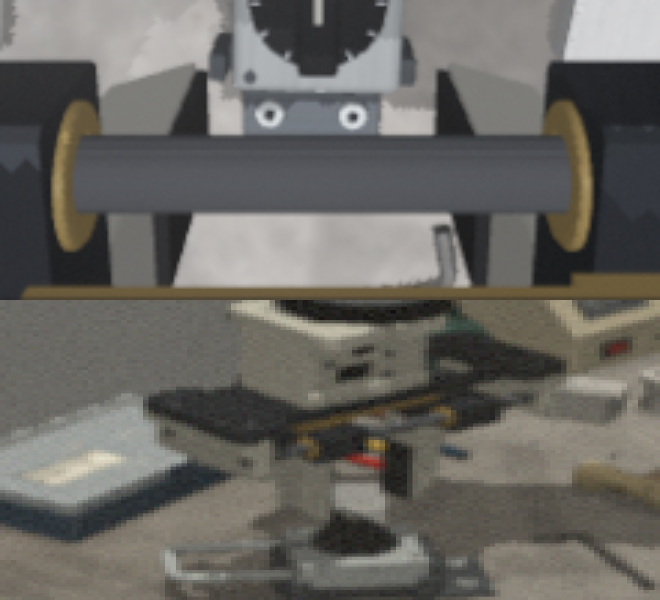

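Call:
apply_moves(
  deltas=[
    {"tx": 2,"ty": 0,"tz": 0,"rx": 0,"ry": 0,"rz": -0.12,"jaw": 0.26},
    {"tx": 4,"ty": 0,"tz": 0,"rx": 0,"ry": 0,"rz": -0.24,"jaw": 0.26},
    {"tx": 6,"ty": 0,"tz": 0,"rx": 0,"ry": 0,"rz": -0.36,"jaw": 0.26},
    {"tx": 8,"ty": 0,"tz": 0,"rx": 0,"ry": 0,"rz": -0.48,"jaw": 0.26},
    {"tx": 8.87,"ty": 0,"tz": 0,"rx": 0,"ry": 0,"rz": -0.6,"jaw": 0.26},
    {"tx": 8.87,"ty": 0,"tz": 0,"rx": 0,"ry": 0,"rz": -0.72,"jaw": 0.26},
    {"tx": 8.87,"ty": 0,"tz": 0,"rx": 0,"ry": 0,"rz": -0.84,"jaw": 0.26},
    {"tx": 8.87,"ty": 0,"tz": 0,"rx": 0,"ry": 0,"rz": -0.96,"jaw": 0.26},
    {"tx": 8.87,"ty": 0,"tz": 0,"rx": 0,"ry": 0,"rz": -1.08,"jaw": 0.26},
    {"tx": 8.87,"ty": 0,"tz": 0,"rx": 0,"ry": 0,"rz": -1.2,"jaw": 0.26},
  ],
)

```text
clock: 13.47
position: [0.5877, 0.0923, 0.1055]
tool_rot: [[-0.448, 0.894, -0.001], [0.894, 0.448, -0.0], [0.0, -0.001, -1.0]]
ft_force: [-0.3, -0.1, -0.4]
gripper_width: 0.0336
finger_force: 0.0
```

Call:
apply_moves(
  deltas=[
    {"tx": 0,"ty": 0,"tz": 0,"rx": 0,"ry": 0,"rz": -0.12,"jaw": 0.26},
    {"tx": 0,"ty": 0,"tz": 0,"rx": 0,"ry": 0,"rz": -0.24,"jaw": 0.26},
    {"tx": 0,"ty": 0,"tz": 0,"rx": 0,"ry": 0,"rz": -0.371,"jaw": 0.26},
    {"tx": 0,"ty": 0,"tz": 2,"rx": 0,"ry": 0,"rz": -0.371,"jaw": 0.26},
    {"tx": 0,"ty": 0,"tz": 4,"rx": 0,"ry": 0,"rz": -0.371,"jaw": 0.26},
    {"tx": 0,"ty": 0,"tz": 5,"rx": 0,"ry": 0,"rz": -0.371,"jaw": 0.26},
    {"tx": 0,"ty": 0,"tz": 5,"rx": 0,"ry": 0,"rz": -0.371,"jaw": 0.26},
    {"tx": 0,"ty": 0,"tz": 5,"rx": 0,"ry": 0,"rz": -0.371,"jaw": 0.26},
    {"tx": 0,"ty": 0,"tz": 5,"rx": 0,"ry": 0,"rz": -0.371,"jaw": 0.26},
    {"tx": 0,"ty": 0,"tz": 5,"rx": 0,"ry": 0,"rz": -0.371,"jaw": 0.26},
  ],
)

```text
clock: 14.3
position: [0.5886, 0.0929, 0.0573]
tool_rot: [[-0.738, 0.675, 0.002], [0.675, 0.738, 0.0], [-0.001, 0.001, -1.0]]
ft_force: [1.0, -0.3, 0.2]
gripper_width: 0.0338
finger_force: 0.0
```

```bash
python3 - <<'E'
from h import *
s=sensors.get_state();p=s["position"];R=np.array(s["tool_rot"]);print(p,np.degrees(np.arctan2(R[1,0],R[0,0])),s["joints"],s["clock"])
print((R.T@(np.array([.588,.0915,-.010])-p))*100)
E
```

```text
[0.58862791 0.09288693 0.05731504] 137.55208446172443 [ 0.36675451  0.74348731 -0.95456238  1.74830128  0.70124359  1.02843272
 -0.01799908] 14.3
[-0.04161469 -0.15368779  6.73134306]
```

Call:
apply_moves(
  deltas=[
    {"tx": 0,"ty": -0.15,"tz": 1.5,"rx": 0,"ry": 0,"rz": 0,"jaw": 0.26},
    {"tx": 0,"ty": -0.15,"tz": 3,"rx": 0,"ry": 0,"rz": 0,"jaw": 0.26},
    {"tx": 0,"ty": -0.15,"tz": 4,"rx": 0,"ry": 0,"rz": 0,"jaw": 0.26},
    {"tx": 0,"ty": -0.15,"tz": 5,"rx": 0,"ry": 0,"rz": 0,"jaw": 0.26},
    {"tx": 0,"ty": -0.15,"tz": 5.6,"rx": 0,"ry": 0,"rz": 0,"jaw": 0.26},
    {"tx": 0,"ty": -0.15,"tz": 6.1,"rx": 0,"ry": 0,"rz": 0,"jaw": 0.26},
    {"tx": 0,"ty": -0.15,"tz": 6.5,"rx": 0,"ry": 0,"rz": 0,"jaw": 0.26},
    {"tx": 0,"ty": -0.15,"tz": 6.5,"rx": 0,"ry": 0,"rz": 0,"jaw": 0.26},
    {"tx": 0,"ty": -0.15,"tz": 6.5,"rx": 0,"ry": 0,"rz": 0,"jaw": 0.26},
    {"tx": 0,"ty": -0.15,"tz": 6.5,"rx": 0,"ry": 0,"rz": 0,"jaw": 0.26},
  ],
)

```text
clock: 15.13
position: [0.5872, 0.0915, -0.0083]
tool_rot: [[-0.738, 0.675, 0.001], [0.675, 0.738, 0.0], [-0.0, 0.001, -1.0]]
ft_force: [0.2, 0.5, 0.5]
gripper_width: 0.0339
finger_force: 0.0
```

Call:
apply_moves(
  deltas=[
    {"tx": 0,"ty": 0,"tz": 0,"rx": 0,"ry": 0,"rz": 0,"jaw": 0.5},
    {"tx": 0,"ty": 0,"tz": 0,"rx": 0,"ry": 0,"rz": 0,"jaw": 0.7},
    {"tx": 0,"ty": 0,"tz": 0,"rx": 0,"ry": 0,"rz": 0,"jaw": 1},
    {"tx": 0,"ty": 0,"tz": 0,"rx": 0,"ry": 0,"rz": 0,"jaw": 1},
    {"tx": 0,"ty": 0,"tz": 0,"rx": 0,"ry": 0,"rz": 0,"jaw": 1},
    {"tx": 0,"ty": 0,"tz": 0,"rx": 0,"ry": 0,"rz": 0,"jaw": 1},
    {"tx": 0,"ty": 0,"tz": 0,"rx": 0,"ry": 0,"rz": 0,"jaw": 1},
    {"tx": 0,"ty": 0,"tz": 0,"rx": 0,"ry": 0,"rz": 0,"jaw": 1},
    {"tx": 0,"ty": 0,"tz": 0,"rx": 0,"ry": 0,"rz": 0,"jaw": 1},
    {"tx": 0,"ty": 0,"tz": 0,"rx": 0,"ry": 0,"rz": 0,"jaw": 1},
  ],
)

```text
clock: 15.97
position: [0.5869, 0.0914, -0.0087]
tool_rot: [[-0.738, 0.675, -0.0], [0.675, 0.738, 0.0], [0.0, -0.0, -1.0]]
ft_force: [-1.3, -0.3, 0.9]
gripper_width: 0.007
finger_force: 30.0
```

Call:
apply_moves(
  deltas=[
    {"tx": 0,"ty": 0.2,"tz": 0,"rx": 0,"ry": 0,"rz": 0,"jaw": 1},
    {"tx": 0,"ty": 0.5,"tz": 0,"rx": 0,"ry": 0,"rz": 0,"jaw": 1},
    {"tx": 0,"ty": 0.8,"tz": 0,"rx": 0,"ry": 0,"rz": 0,"jaw": 1},
    {"tx": 0,"ty": 1.1,"tz": 0,"rx": 0,"ry": 0,"rz": 0,"jaw": 1},
    {"tx": 0,"ty": 1.3,"tz": 0,"rx": 0,"ry": 0,"rz": 0,"jaw": 1},
    {"tx": 0,"ty": 1.5,"tz": 0,"rx": 0,"ry": 0,"rz": 0,"jaw": 1},
    {"tx": 0,"ty": 1.7,"tz": 0,"rx": 0,"ry": 0,"rz": 0,"jaw": 1},
    {"tx": 0,"ty": 1.9,"tz": 0,"rx": 0,"ry": 0,"rz": 0,"jaw": 1},
    {"tx": 0,"ty": 1.9,"tz": 0,"rx": 0,"ry": 0,"rz": 0,"jaw": 1},
    {"tx": 0,"ty": 1.9,"tz": 0,"rx": 0,"ry": 0,"rz": 0,"jaw": 1},
  ],
)

```text
clock: 16.8
position: [0.6002, 0.1058, -0.0087]
tool_rot: [[-0.738, 0.675, 0.001], [0.675, 0.738, 0.001], [-0.0, 0.001, -1.0]]
ft_force: [-0.2, 0.6, 0.5]
gripper_width: 0.0068
finger_force: 30.0
```

Call:
apply_moves(
  deltas=[
    {"tx": 0,"ty": 0.05,"tz": 0,"rx": 0,"ry": 0,"rz": 0,"jaw": 1},
    {"tx": 0,"ty": 0.1,"tz": 0,"rx": 0,"ry": 0,"rz": 0,"jaw": 1},
    {"tx": 0,"ty": 0.15,"tz": 0,"rx": 0,"ry": 0,"rz": 0,"jaw": 1},
    {"tx": 0,"ty": 0.2,"tz": 0,"rx": 0,"ry": 0,"rz": 0,"jaw": 1},
    {"tx": 0,"ty": 0.25,"tz": 0,"rx": 0,"ry": 0,"rz": 0,"jaw": 1},
    {"tx": 0,"ty": 0.3,"tz": 0,"rx": 0,"ry": 0,"rz": 0,"jaw": 1},
    {"tx": 0,"ty": 0.35,"tz": 0,"rx": 0,"ry": 0,"rz": 0,"jaw": 1},
    {"tx": 0,"ty": 0.35,"tz": 0,"rx": 0,"ry": 0,"rz": 0,"jaw": 1},
    {"tx": 0,"ty": 0.35,"tz": 0,"rx": 0,"ry": 0,"rz": 0,"jaw": 1},
    {"tx": 0,"ty": 0.35,"tz": 0,"rx": 0,"ry": 0,"rz": 0,"jaw": 1},
  ],
)

```text
clock: 17.63
position: [0.6021, 0.1079, -0.0088]
tool_rot: [[-0.738, 0.675, -0.0], [0.675, 0.738, -0.0], [-0.0, -0.0, -1.0]]
ft_force: [-2.8, -2.3, 0.7]
gripper_width: 0.0071
finger_force: 30.0
```

```bash
python3 - <<'E'
from h import *
s=sensors.get_state();p=s["position"];R=np.array(s["tool_rot"]);print(p,R.T@s["ft_force"],s["gripper_width"],s["finger_force"],s["clock"],(p-np.array([.5869,.0914,-.0087]))@R)
E
```

```text
[ 0.602148    0.10788449 -0.00879895] [ 0.48379372 -3.55499824 -0.73977746] 0.007105718854884004 29.964210335165262 17.6333 [-1.24332495e-04  2.24549464e-02  9.80186439e-05]
```

Call:
apply_moves(
  deltas=[
    {"tx": 0,"ty": 0.05,"tz": 0,"rx": 0,"ry": 0,"rz": 0,"jaw": 1},
    {"tx": 0,"ty": 0.1,"tz": 0,"rx": 0,"ry": 0,"rz": 0,"jaw": 1},
    {"tx": 0,"ty": 0.15,"tz": 0,"rx": 0,"ry": 0,"rz": 0,"jaw": 1},
    {"tx": 0,"ty": 0.2,"tz": 0,"rx": 0,"ry": 0,"rz": 0,"jaw": 1},
    {"tx": 0,"ty": 0.2,"tz": 0,"rx": 0,"ry": 0,"rz": 0,"jaw": 1},
    {"tx": 0,"ty": 0.2,"tz": 0,"rx": 0,"ry": 0,"rz": 0,"jaw": 1},
    {"tx": 0,"ty": 0.2,"tz": 0,"rx": 0,"ry": 0,"rz": 0,"jaw": 1},
    {"tx": 0,"ty": 0.2,"tz": 0,"rx": 0,"ry": 0,"rz": 0,"jaw": 1},
    {"tx": 0,"ty": 0.2,"tz": 0,"rx": 0,"ry": 0,"rz": 0,"jaw": 1},
    {"tx": 0,"ty": 0.2,"tz": 0,"rx": 0,"ry": 0,"rz": 0,"jaw": 1},
  ],
)

```text
clock: 18.47
position: [0.6024, 0.1081, -0.0092]
tool_rot: [[-0.738, 0.675, -0.002], [0.675, 0.738, -0.002], [0.0, -0.003, -1.0]]
ft_force: [-6.7, -5.4, 1.6]
gripper_width: 0.0071
finger_force: 30.0
```

Call:
apply_moves(
  deltas=[
    {"tx": 0,"ty": -0.1,"tz": 0,"rx": 0,"ry": 0,"rz": 0,"jaw": 0.5},
    {"tx": 0,"ty": -0.1,"tz": 0,"rx": 0,"ry": 0,"rz": 0,"jaw": 0.3},
    {"tx": 0,"ty": -0.1,"tz": 0,"rx": 0,"ry": 0,"rz": 0,"jaw": 0.3},
    {"tx": 0,"ty": -0.1,"tz": 0,"rx": 0,"ry": 0,"rz": 0,"jaw": 0.3},
    {"tx": 0,"ty": -0.1,"tz": -1.5,"rx": 0,"ry": 0,"rz": 0,"jaw": 0.3},
    {"tx": 0,"ty": -0.1,"tz": -4,"rx": 0,"ry": 0,"rz": 0,"jaw": 0.3},
    {"tx": 0,"ty": -0.1,"tz": -7,"rx": 0,"ry": 0,"rz": 0,"jaw": 0.3},
    {"tx": 0,"ty": -0.1,"tz": -10,"rx": 0,"ry": 0,"rz": 0,"jaw": 0.3},
    {"tx": 0,"ty": -0.1,"tz": -11,"rx": 0,"ry": 0,"rz": 0,"jaw": 0.3},
    {"tx": 0,"ty": -0.1,"tz": -11,"rx": 0,"ry": 0,"rz": 0,"jaw": 0.3},
  ],
)

```text
clock: 19.3
position: [0.6048, 0.1102, 0.1056]
tool_rot: [[-0.738, 0.675, 0.006], [0.675, 0.738, 0.002], [-0.003, 0.005, -1.0]]
ft_force: [-0.4, 0.5, 0.3]
gripper_width: 0.0326
finger_force: 0.0
```

Call:
apply_moves(
  deltas=[
    {"tx": 0,"ty": -3,"tz": 0,"rx": 0,"ry": 0,"rz": 0.12,"jaw": -0.6},
    {"tx": 0,"ty": -6,"tz": 0,"rx": 0,"ry": 0,"rz": 0.24,"jaw": -0.6},
    {"tx": 0,"ty": -9,"tz": 0,"rx": 0,"ry": 0,"rz": 0.36,"jaw": -0.6},
    {"tx": 0,"ty": -10.5,"tz": 0,"rx": 0,"ry": 0,"rz": 0.48,"jaw": -0.6},
    {"tx": 0,"ty": -10.5,"tz": 0,"rx": 0,"ry": 0,"rz": 0.6,"jaw": -0.6},
    {"tx": 0,"ty": -10.5,"tz": 0,"rx": 0,"ry": 0,"rz": 0.72,"jaw": -0.6},
    {"tx": 0,"ty": -10.5,"tz": 0,"rx": 0,"ry": 0,"rz": 0.84,"jaw": -0.6},
    {"tx": 0,"ty": -10.5,"tz": 0,"rx": 0,"ry": 0,"rz": 0.96,"jaw": -0.6},
    {"tx": 0,"ty": -10.5,"tz": 0,"rx": 0,"ry": 0,"rz": 1.08,"jaw": -0.6},
    {"tx": 0,"ty": -10.5,"tz": 0,"rx": 0,"ry": 0,"rz": 1.2,"jaw": -0.6},
  ],
)

```text
clock: 20.13
position: [0.5315, 0.0311, 0.1008]
tool_rot: [[0.367, 0.93, -0.001], [0.93, -0.367, -0.0], [-0.0, -0.001, -1.0]]
ft_force: [0.1, -0.4, -0.3]
gripper_width: 0.0733
finger_force: 0.0
```

Call:
apply_moves(
  deltas=[
    {"tx": 0,"ty": 0,"tz": 0,"rx": 0,"ry": 0,"rz": 0.12,"jaw": -0.6},
    {"tx": 0,"ty": 0,"tz": 0,"rx": 0,"ry": 0,"rz": 0.24,"jaw": -0.6},
    {"tx": 0,"ty": 0,"tz": 0,"rx": 0,"ry": 0,"rz": 0.371,"jaw": -0.6},
    {"tx": 0,"ty": 0,"tz": 0,"rx": 0,"ry": 0,"rz": 0.371,"jaw": -0.6},
    {"tx": 0,"ty": 0,"tz": 0,"rx": 0,"ry": 0,"rz": 0.371,"jaw": -0.6},
    {"tx": 0,"ty": 0,"tz": 0,"rx": 0,"ry": 0,"rz": 0.371,"jaw": -0.6},
    {"tx": 0,"ty": 0,"tz": 0,"rx": 0,"ry": 0,"rz": 0.371,"jaw": -0.6},
    {"tx": 0,"ty": 0,"tz": 0,"rx": 0,"ry": 0,"rz": 0.371,"jaw": -0.6},
    {"tx": 0,"ty": 0,"tz": 0,"rx": 0,"ry": 0,"rz": 0.371,"jaw": -0.6},
    {"tx": 0,"ty": 0,"tz": 0,"rx": 0,"ry": 0,"rz": 0.371,"jaw": -0.6},
  ],
)

```text
clock: 20.97
position: [0.5319, 0.0311, 0.1012]
tool_rot: [[0.675, 0.738, -0.0], [0.738, -0.675, 0.0], [-0.0, -0.0, -1.0]]
ft_force: [0.1, 0.8, 0.4]
gripper_width: 0.0733
finger_force: 0.0
```

```bash
python3 - <<'E'
from h import *
s=sensors.get_state();p=s["position"];R=np.array(s["tool_rot"]);print(p,np.degrees(np.arctan2(R[1,0],R[0,0])),s["gripper_width"],s["clock"])
cal=viewer.calibration("wrist");im=snap("wrist","w6.png")
for t,z in(("lock_center",.027),("dial_grip",.053),("shackle_bow",.027)):
    for xy,c in lm("wrist",t)[:2]: print(t,xy.round(1),round(c,2),onz("wrist",xy,z,cal).round(4))
g=cv2.cvtColor(im,cv2.COLOR_RGB2GRAY)
m=cv2.morphologyEx((g<95).astype(np.uint8),cv2.MORPH_CLOSE,np.ones((3,3)));m[220:]=0
n,l,st,ce=cv2.connectedComponentsWithStats(m)
for i in range(1,n):
    if 400<st[i,4]<5000:
        cs=cv2.findContours((l==i).astype(np.uint8),0,2)[0][0];c,a,b=cv2.fitEllipse(cs);print(st[i],c,a,onz("wrist",c,.044,cal).round(4))
print((R.T@(np.array([.5292,.0271,0])-p))*100)
E
```

```text
[0.53192824 0.03110612 0.10116418] 47.57357058890371 0.07329720015224699 20.9667
lock_center [254.3 202.7] 0.57 [0.5278 0.0273 0.027 ]
dial_grip [257.1 210.7] 0.57 [0.5298 0.0256 0.053 ]
shackle_bow [260.   77.8] 0.59 [0.6068 0.1061 0.027 ]
[ 339    0  129  192 2042] (-192.71615600585938, -77.04265594482422) (345.9743347167969, 1133.75537109375) [0.4366 0.3968 0.044 ]
[138 109  13  45 570] (144.23094177246094, 131.9217529296875) (26.149778366088867, 45.79994583129883) [0.5047 0.1386 0.044 ]
[ 233  172   47   48 1394] (256.11474609375, 205.38681030273438) (43.92922592163086, 49.91945266723633) [0.5306 0.0278 0.044 ]
[-0.47951553  0.07026304 10.11642026]
```

Call:
apply_moves(
  deltas=[
    {"tx": -0.1,"ty": 0.07,"tz": 2.5,"rx": 0,"ry": 0,"rz": 0,"jaw": -0.6},
    {"tx": -0.1,"ty": 0.07,"tz": 5,"rx": 0,"ry": 0,"rz": 0,"jaw": -0.6},
    {"tx": -0.1,"ty": 0.07,"tz": 7,"rx": 0,"ry": 0,"rz": 0,"jaw": -0.6},
    {"tx": -0.1,"ty": 0.07,"tz": 8.3,"rx": 0,"ry": 0,"rz": 0,"jaw": -0.6},
    {"tx": -0.1,"ty": 0.07,"tz": 9.2,"rx": 0,"ry": 0,"rz": 0,"jaw": -0.6},
    {"tx": -0.1,"ty": 0.07,"tz": 9.8,"rx": 0,"ry": 0,"rz": 0,"jaw": -0.6},
    {"tx": -0.1,"ty": 0.07,"tz": 10.2,"rx": 0,"ry": 0,"rz": 0,"jaw": -0.6},
    {"tx": -0.1,"ty": 0.07,"tz": 10.5,"rx": 0,"ry": 0,"rz": 0,"jaw": -0.6},
    {"tx": -0.1,"ty": 0.07,"tz": 10.5,"rx": 0,"ry": 0,"rz": 0,"jaw": -0.6},
    {"tx": -0.1,"ty": 0.07,"tz": 10.5,"rx": 0,"ry": 0,"rz": 0,"jaw": -0.6},
  ],
)

```text
clock: 22.0
position: [0.5322, 0.03, -0.0033]
tool_rot: [[0.675, 0.738, 0.001], [0.738, -0.675, -0.0], [0.001, 0.001, -1.0]]
ft_force: [0.3, 0.7, -0.7]
gripper_width: 0.0735
finger_force: 0.0
```

Call:
apply_moves(
  deltas=[
    {"tx": 0,"ty": 0,"tz": 0,"rx": 0,"ry": 0,"rz": 0,"jaw": -0.4},
    {"tx": 0,"ty": 0,"tz": 0,"rx": 0,"ry": 0,"rz": 0,"jaw": -0.25},
    {"tx": 0,"ty": 0,"tz": 0,"rx": 0,"ry": 0,"rz": 0,"jaw": 0},
    {"tx": 0,"ty": 0,"tz": 0,"rx": 0,"ry": 0,"rz": 0,"jaw": 1},
    {"tx": 0,"ty": 0,"tz": 0,"rx": 0,"ry": 0,"rz": 0,"jaw": 1},
    {"tx": 0,"ty": 0,"tz": 0,"rx": 0,"ry": 0,"rz": 0,"jaw": 1},
    {"tx": 0,"ty": 0,"tz": 0,"rx": 0,"ry": 0,"rz": 0,"jaw": 1},
    {"tx": 0,"ty": 0,"tz": 0,"rx": 0,"ry": 0,"rz": 0,"jaw": 1},
    {"tx": 0,"ty": 0,"tz": 0,"rx": 0,"ry": 0,"rz": 0,"jaw": 1},
    {"tx": 0,"ty": 0,"tz": 0,"rx": 0,"ry": 0,"rz": 0,"jaw": 1},
  ],
)

```text
clock: 22.83
position: [0.5312, 0.0309, -0.0035]
tool_rot: [[0.675, 0.738, -0.001], [0.738, -0.675, 0.001], [0.0, -0.001, -1.0]]
ft_force: [-4.1, 3.4, 5.9]
gripper_width: 0.0537
finger_force: 30.0
```

Call:
apply_moves(
  deltas=[
    {"tx": 0,"ty": 0,"tz": 0,"rx": 0,"ry": 0,"rz": 0,"jaw": 1},
    {"tx": 0,"ty": 0,"tz": -0.3,"rx": 0,"ry": 0,"rz": 0,"jaw": 1},
    {"tx": 0,"ty": 0,"tz": -0.7,"rx": 0,"ry": 0,"rz": 0,"jaw": 1},
    {"tx": 0,"ty": 0,"tz": -1.2,"rx": 0,"ry": 0,"rz": 0,"jaw": 1},
    {"tx": 0,"ty": 0,"tz": -1.8,"rx": 0,"ry": 0,"rz": 0,"jaw": 1},
    {"tx": 0,"ty": 0,"tz": -2.5,"rx": 0,"ry": 0,"rz": 0,"jaw": 1},
    {"tx": 0,"ty": 0,"tz": -3.2,"rx": 0,"ry": 0,"rz": 0,"jaw": 1},
    {"tx": 0,"ty": 0,"tz": -4,"rx": 0,"ry": 0,"rz": 0,"jaw": 1},
    {"tx": 0,"ty": 0,"tz": -4,"rx": 0,"ry": 0,"rz": 0,"jaw": 1},
    {"tx": 0,"ty": 0,"tz": -4,"rx": 0,"ry": 0,"rz": 0,"jaw": 1},
  ],
)

```text
clock: 23.67
position: [0.5325, 0.0299, 0.037]
tool_rot: [[0.675, 0.738, 0.002], [0.738, -0.675, -0.0], [0.001, 0.001, -1.0]]
ft_force: [0.2, -0.5, -5.5]
gripper_width: 0.0536
finger_force: 29.9
```

Call:
apply_moves(
  deltas=[
    {"tx": 0,"ty": 0,"tz": -1,"rx": 0,"ry": 0,"rz": 0,"jaw": 1},
    {"tx": 0,"ty": 0,"tz": -2.2,"rx": 0,"ry": 0,"rz": 0,"jaw": 1},
    {"tx": 0,"ty": 0,"tz": -3.6,"rx": 0,"ry": 0,"rz": 0,"jaw": 1},
    {"tx": 0,"ty": 0,"tz": -5,"rx": 0,"ry": 0,"rz": 0,"jaw": 1},
    {"tx": 0,"ty": 0,"tz": -6.4,"rx": 0,"ry": 0,"rz": 0,"jaw": 1},
    {"tx": 0,"ty": 0,"tz": -7.6,"rx": 0,"ry": 0,"rz": 0,"jaw": 1},
    {"tx": 0,"ty": 0,"tz": -8.6,"rx": 0,"ry": 0,"rz": 0,"jaw": 1},
    {"tx": 0,"ty": 0,"tz": -9,"rx": 0,"ry": 0,"rz": 0,"jaw": 1},
    {"tx": 0,"ty": 0,"tz": -9,"rx": 0,"ry": 0,"rz": 0,"jaw": 1},
    {"tx": 0,"ty": 0,"tz": -9,"rx": 0,"ry": 0,"rz": 0,"jaw": 1},
  ],
)

```text
clock: 24.5
position: [0.5316, 0.0298, 0.1261]
tool_rot: [[0.675, 0.738, -0.0], [0.738, -0.675, -0.0], [-0.0, 0.0, -1.0]]
ft_force: [-0.3, -0.3, -4.5]
gripper_width: 0.0538
finger_force: 29.9
```

```bash
python3 - <<'E'
from h import *
s=sensors.get_state();p=s["position"];R=np.array(s["tool_rot"]);print(p,s["ft_force"],s["ft_torque"],s["gripper_width"],s["finger_force"],s["clock"])
L=p+[0,0,.0305]
exp=L-.003*R[:,0]+R@[.108,0,0]
for cam in("wrist","scene"):
  snap(cam,cam+"7.png");cal=viewer.calibration(cam)
  for t in("lock_center","dial_grip","shackle_bow"):
    print(cam,t,[(xy.round(0),round(c,2)) for xy,c in lm(cam,t)[:1]])
  print("expect center",proj(cam,L-.003*R[:,0],cal).round(),"bow",proj(cam,exp,cal).round(),"bow if 5deg down",proj(cam,exp-[0,0,.0094],cal).round(),"dial",proj(cam,L+[0,0,.026]-.003*R[:,0],cal).round())
E
```

```text
[0.53163306 0.02980877 0.12607363] [-0.34191841 -0.28941317 -4.53878033] [-0.05891458 -0.05056818 -0.04565169] 0.05379512351124686 29.857921600341797 24.5
wrist lock_center [(array([257., 248.]), 0.85)]
wrist dial_grip [(array([258., 270.]), 0.74)]
wrist shackle_bow [(array([255., 250.]), 0.74)]
expect center [254. 246.] bow [253.  44.] bow if 5deg down [254.  49.] dial [253. 269.]
scene lock_center []
scene dial_grip []
scene shackle_bow [(array([218., 163.]), 0.65)]
expect center [265. 162.] bow [221. 165.] bow if 5deg down [221. 168.] dial [265. 153.]
```

```bash
python3 -c "
from h import *
print(bot.job_done())"
```

```text
the job is handed in; nothing more can be done
None
```

I set the dial to its index mark, pulled the shackle fully out to its stop, and lifted the padlock from the cradle. I handed the job in at about 25 s, with the lock still held about 15 cm up, level and dial up; I saw no sign of contact with the other things, but did not check them again afterwards.

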